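# Load a dowel into the leaf drilling jig

## Task

Load the dowel into the drilling jig with fingertips only. Press on top of the dowel and roll it across the wooden board, away from the robot, until it drops into the V-groove; then push on its right end so that it slides along the groove until its left end rests against the steel stop; then swing the open steel leaf fully shut over it. Never pick the dowel up or fling it, and leave the loose things round the jig where they are.

Things in the scene. Friction and masses are not known exactly. Their poses are not given: they have to be found in the camera images.
- jig: Drilling jig fixed to the bench: a flat wooden board 170 (x) x 200 (y) mm, top 24 mm above the bench. Origin: centre of its underside. x points to the far edge, where the leaf is hinged; y to the left, toward the stop; z up. The dowel lies and rolls on the bare front part, x = -85 to +23. Two bolted steel strips, 18 mm high, hold the far edge down at y = +-70, x = 85 to 115.
- groove (a point): Point in the V-groove where the dowel's axis lies when seated: x = 30, y = 0, z = 28.3 in the jig's frame; same axes as the jig. The 90 degree groove, 14 mm wide and 7 mm deep, runs along y over the board's whole width. A dowel on the flat board lies with its axis at z = 32, so it drops 3.7 mm into the groove; its top is then 36.3 mm above the bench.
- stop_face (a point): The stop: a steel plate 36 mm wide and 6 mm thick across the left end of the groove, its top 44 mm above the bench. This point is on its face toward the dowel (x = 30, y = 100, z = 28.3 in the jig's frame), on the seated dowel's axis.
- dowel: Plain beech dowel, 16 mm diameter, 220 mm long, 40 to 70 g, loose, lying crosswise on the front of the board. Its y axis is its length and points left. The origin is on its surface and goes round as it rolls: use its points. Under a fingertip that presses and moves without slipping it travels half as far as the fingertip; left alone on the flat it soon stops.
- dowel_center (a point): Point on the dowel's axis, half-way along; 8 mm above the surface that it rolls on.
- dowel_left_end (a point): Centre of the dowel's left end face, 110 mm from dowel_center. This end goes against the stop; it starts 15 to 45 mm short of it.
- dowel_right_end (a point): Centre of the dowel's right end face, 110 mm from dowel_center. It overhangs the board's right edge (y = -100) by 35 to 65 mm at the start and by 20 mm when home.
- leaf (a joint): Angle of the steel leaf, rad: 0 = fully shut, level over the groove; grows as it opens, up and away from the robot; pi/2 = upright; at most 2.0. It starts open, leaning back past upright. Stiff hinge: it stays where it is left and takes up to 2 N at its free edge. It cannot shut on a dowel that is under it but not down in the groove.
- hinge_axis (a point): Middle of the leaf's hinge axis, which runs along the jig's y (x = 62, z = 42 in the jig's frame). It lies between two lugs, up to 8 mm higher, on a steel block 14 mm high that covers x = 46 to 80, y = -35 to +35 of the board.
- leaf_tip (a point): Middle of the leaf's free edge, mid-thickness, 56 mm from the hinge axis. The leaf is a plate 42 mm wide (y) and 8 mm thick, with a brass drill bush 19 mm across, 5 mm proud of its upper face (the far face when open), 32 mm from the hinge axis. Shut, its upper face is 46 mm and its underside 38 mm above the bench.
- try_square: Loose try square, 161 x 110 x 17 mm, beyond the jig to the right; bystander. Origin under it, on the bench.
- pencil: Loose pencil, 174 mm long, 8 mm thick, in front of the jig; bystander. Origin under it, on the bench.
- offcut_2: Loose beech offcut, 60 x 85 x 24 mm, beyond the jig to the left; bystander. Origin under it, on the bench.

How it is judged:
On the way, in this order (a step that is already met when the one before it is completed fails the run):
1. the dowel is rolling across the front part of the board (angular speed of dowel above 0.3 rad/s and x of dowel_center in the frame of jig below 0 m and z of dowel_center in the frame of jig below 0.036 m), for 0.1 s.
2. the dowel is still rolling as it nears the groove (angular speed of dowel above 0.3 rad/s and x of dowel_center in the frame of jig between 0 and 0.025 m and z of dowel_center in the frame of jig below 0.036 m), for 0.1 s.
3. the dowel lies down in the groove (x of dowel_center in the frame of jig between 0.028 and 0.032 m and z of dowel_center in the frame of jig below 0.0298 m and angle between the y axis of dowel and the y axis of jig, either way round below 0.04 rad), for 0.2 s.
4. the dowel's left end rests against the stop, the leaf still open (all of step 3 and y of dowel_left_end in the frame of jig above 0.097 m and value of joint leaf above 0.5 rad), for 0.2 s.
At the end, for the whole second after the job is handed in: The dowel lies at rest in the V-groove (axis within 2 mm of the groove line, within 1.5 mm of its seated height, parallel to it within 0.04 rad), its left end within 3 mm of the stop's face, and the leaf is shut to within 0.06 rad (all of step 3 and z of dowel_center in the frame of jig above 0.0265 m and y of dowel_left_end in the frame of jig above 0.097 m and value of joint leaf below 0.06 rad and linear speed of dowel below 0.02 m/s); the robot touches nothing.
It fails at once if the dowel is lifted off the board (z of dowel_center in the frame of jig above 0.04 m or z of any of dowel_left_end, dowel_right_end in the frame of jig above 0.05 m).
It fails at once if the dowel falls off the board (z of dowel_center in the frame of jig below 0.018 m).
It fails at once if the dowel is flung (linear speed of dowel above 0.6 m/s).
It fails at once if a bystander is moved by more than 15 mm (distance of any of try_square, pencil, offcut_2 from where it was at the start of the episode above 0.015 m).
It also fails if it takes over 69 s, if anything falls off the work surface, if the arm or the gripper's body presses on something with over 40 N, if the wrist force passes 120 N, or if a joint passes its speed limit or range.

## Robot

A 6-joint arm with a two-finger parallel gripper is mounted at the origin on a cart in front of the work surface, level with it; the furniture and walls round the work are solid. World frame = base frame: x ahead of the robot, y to its left, z up, the work surface at z = 0. Lengths are in m, angles in rad, forces in N, time in s.
With the tool pointing down it reaches from about 0.225 to 0.875 m from the base axis. Payload 3.4 kg.
Tool frame: the origin (TCP) lies midway between the tips of the shut fingers; the grasp point (between the pads) lies 19 mm behind it (manip.grasp_offset is the distance from the TCP to the grasp point, in m); x points along the fingers, y is the direction in which the jaws open and shut, and the axes are right-handed (so a half turn about x gives the same grasp; the last joint's range is limited). The gripper opens to 85 mm and grips with 20 to 120 N. Pads are 22 mm wide; open, the fingers measure 114 mm over their backs; the gripper's body (76 mm by 85 mm) begins 54 mm behind the grasp point. The pads swing forward as they close: fully open they stand 13 mm farther back than shut.
Start: joints at [1.129, 0.276, 1.505, -0, 1.361, -0.121], TCP at [0.181, 0.546, 0.231] pointing down, gripper open.
Joint ranges: [-2.89, 2.89], [-0.75, 2.08], [0.22, 2.7], [-1.18, 4.32], [0.11, 2.71], [-2.7, 2.7]. Speed limits (rad/s): [2.57, 2.57, 3.14, 3.14, 3.14, 3.14].

## Interface

Orientations are given as a unit quaternion [w, x, y, z].
In Python, from rig import manip gives the robot as it stands.
- The arm moves only by the shell command python3 -m creep 'ROWS' [OPENING] [FORCE]. ROWS is a JSON object of lists of equal length, an entry for each row: "delta_pos": the shift along the tool's x, y, z in cm, a list of three; "dr": the turn, a rotation vector about the tool's x, y, z in rad, a list of three. In form: {"delta_pos": [[dx, dy, dz], ...], "dr": [[rx, ry, rz], ...]}. A call has 1 to 10 rows; each row is the pose to reach, as a shift and turn from the pose commanded when the call began, along the tool's axes at that moment; what a row does not reach only later rows make up. A row lasts 1/10 s, in which the tool goes at most 50 mm and 8.59 degrees, less where a joint would pass 70% of its speed; a pose out of reach is approached as far as the arm can. A call with a gripper value outside its range is refused whole. OPENING is the opening, from -1 (shut) to 1 (fully open), set as the call begins (- or left out, the last holds). The fingers move at their own pace and stop on an object; FORCE is the grip in N (left out, the last holds). Time passes only in rows, so rows that repeat a pose let the fingers close. It gives the time, the measured TCP pose, the force and the opening at its end, in the units of the state.
- manip.get_state(): the state, without advancing time (a new reading comes with each control period).
- manip.get_image(name): name is "scene" or "top" or "wrist"; returns a dict with "pixels" (384x512x3 uint8, blue, green, red), "depth" (384x512 float32, m along the optical axis (not along the pixel's ray), 0 where there is no reading), "intrinsics" (3x3 intrinsics, pixels), "k1" (the pictures are not rectified: a ray, as slopes to the right and down, at radius r is drawn at 1 + k1 r^2 times it, then the intrinsics apply), "rvec" (rotation vector, rad) and "tvec" (3), from world to camera coordinates, as OpenCV has them. Camera axes: x right, y down, z forward; pixel columns grow to the right and rows downward; lengths in m; the calibration is good to about 2 mm. A picture is of the moment at which its call begins.
- manip.sign_off(): hands the job in, once; it reports no verdict.
The state is a dict: "clock": time; "qpos": joint angles; "qd": joint speeds; "effort": joint torques, N m; "position": TCP position; "ee_rot": TCP orientation; "contact_force": force on the tool from outside, world axes, zero at the start; "moment": the same for the moment, N m; "width": finger opening in m.
Only numpy, scipy, OpenCV 4.12 (cv2) and the standard library are available. Lean on these libraries where they do the work, as an engineer would, in place of code of your own. Each camera call takes 0.05 s, during which the arm holds its last target. There are 200 camera calls.

## Working session

There is one attempt and no reset: what is moved stays moved. The work goes in short steps, Python scripts to look and compute and a shell command to move; the robot and the scene stay as the last step left them, time stands still between calls to the robot, and variables do not carry over. Pictures are saved under pics/ and viewed, about 8 in all and at most 12, crops included, and the job is handed in when it is done.

```bash
ls; mkdir -p pics
cat > h.py <<'E'
import numpy as np, cv2
from rig import manip
def grab(n):
    im=manip.get_image(n); return im
def world(im,u,v,d=None,z=None):
    K=np.array(im["intrinsics"],float);k1=float(im["k1"])
    p=cv2.undistortPoints(np.array([[[u,v]]],float),K,np.array([k1,0,0,0,0.]))[0,0]
    R=cv2.Rodrigues(np.array(im["rvec"],float))[0];t=np.array(im["tvec"],float).ravel()
    o=-R.T@t; r=R.T@np.array([p[0],p[1],1.])
    if z is not None: return o+r*(z-o[2])/r[2]
    if d is None: d=im["depth"][int(round(v)),int(round(u))]
    return o+r*d
def cloud(im):
    K=np.array(im["intrinsics"],float);k1=float(im["k1"])
    H,W=im["depth"].shape
    g=np.stack(np.meshgrid(np.arange(W),np.arange(H)),-1).reshape(-1,1,2).astype(float)
    p=cv2.undistortPoints(g,K,np.array([k1,0,0,0,0.]))[:,0]
    R=cv2.Rodrigues(np.array(im["rvec"],float))[0];t=np.array(im["tvec"],float).ravel()
    d=im["depth"].reshape(-1,1)
    P=(np.hstack([p,np.ones((len(p),1))])*d-t)@R
    P[d[:,0]==0]=np.nan
    return P.reshape(H,W,3)
E
python3 - <<'E'
from h import *
s=manip.get_state();print(s)
for n in("top","scene"):
    im=grab(n);np.save(f"{n}.npy",im,allow_pickle=True)
    cv2.imwrite(f"pics/{n}0.png",im["pixels"])
    R=cv2.Rodrigues(np.array(im["rvec"],float))[0];print(n,-R.T@np.ravel(im["tvec"]),im["intrinsics"],im["k1"])
E
```

```text
pics
{'clock': 0.0, 'qpos': array([ 1.12896378e+00,  2.76577788e-01,  1.50615978e+00,  1.27598728e-05,
        1.36071948e+00, -1.21015185e-01]), 'qd': array([ 6.79830626e-04, -1.03393164e-03,  2.06466961e-04,  1.20342156e-03,
       -1.66824109e-05, -3.79776287e-04]), 'effort': array([ 1.33186477e-03, -4.16788208e+01, -2.45804268e+01,  8.67301878e-05,
        1.10039554e-02,  1.50334768e-05]), 'position': array([0.18109382, 0.54515816, 0.23043893]), 'ee_rot': array([ 0.69784125,  0.11230914,  0.69821586, -0.11357315]), 'contact_force': array([-0.14515608,  0.43209839, -0.16473287]), 'moment': array([ 0.01973369,  0.00608365, -0.00661833]), 'width': 0.08531481741385608}
top [ 0.45399108 -0.16436355  1.04544213] [[435.15806814   0.         247.45070752]
 [  0.         435.15806814 189.32777954]
 [  0.           0.           1.        ]] -0.02695401359052727
scene [-0.04048382 -0.62337792  0.81825104] [[486.86365975   0.         250.18519527]
 [  0.         486.86365975 187.13804139]
 [  0.           0.           1.        ]] -0.03768570806466824
```

View pics/top0.png

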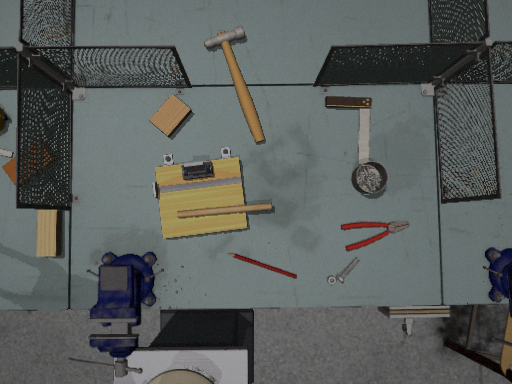

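View pics/scene0.png

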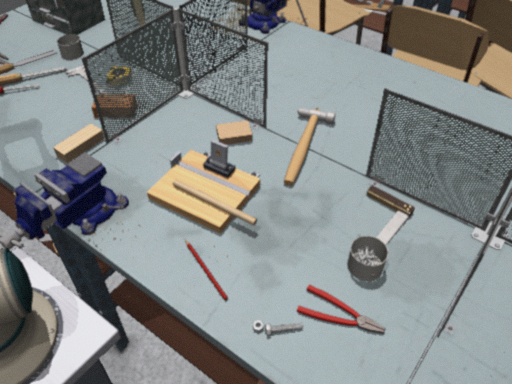

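The top view shows the board spanning columns 155–248 and rows 157–238. The dowel runs from (178,214) to (272,208), the leaf block is near (198,170) and the stop near (155,190). The pencil lies in front, from (230,255) to (297,277). Next I fit the board and dowel from the depth and colour data.

```bash
cat > m.py <<'E'
from h import *
im=np.load("top.npy",allow_pickle=True).item();P=cloud(im)
hsv=cv2.cvtColor(im["pixels"],cv2.COLOR_BGR2HSV)
box=np.zeros(P.shape[:2],bool);box[150:245,145:280]=1
z=P[...,2]
print("bench z",np.nanmedian(z[100:140,50+40:140]), "depth noise",np.nanstd(z[100:140,90:140]))
yel=box&(hsv[...,1]>70)&(hsv[...,0]>10)&(hsv[...,0]<35)
m=yel&(z>.015)&(z<.031)
q=P[m];print("board z",np.median(q[:,2]),len(q))
# sub-pixel-ish: yellow or groove mask hull, projected at z=.024
mm=(box&(z>.014)&(z<.034)).astype(np.uint8)
mm=cv2.morphologyEx(mm,cv2.MORPH_OPEN,np.ones((3,3)))
ys,xs=np.nonzero(mm&yel)
pts=np.array([world(im,u,v,z=.024)[:2] for u,v in zip(xs,ys)],np.float32)
r=cv2.minAreaRect(pts*1000);print("board rect",r);print(cv2.boxPoints(r))
d=box&(z>.034)&(z<.048)&(hsv[...,1]>50)&(np.indices(z.shape)[0]>198)
ys,xs=np.nonzero(d);pts=np.array([world(im,u,v,z=.034)[:2] for u,v in zip(xs,ys)],np.float32)
r=cv2.minAreaRect(pts*1000);print("dowel",len(pts),r,np.median(z[d]));print(cv2.boxPoints(r))
big=cv2.resize(im["pixels"][145:250,140:285],None,fx=5,fy=5,interpolation=cv2.INTER_CUBIC);cv2.imwrite("pics/topcrop.png",big)
E
python3 m.py
```

```text
bench z -0.0014258307365791903 depth noise 0.0019223417886765697
board z 0.023210092724148482 4606
board rect ((507.39605712890625, -54.87220764160156), (169.4781036376953, 199.2762908935547), 6.454628944396973)
[[ 411.9932     34.608288]
 [ 434.39514  -163.40482 ]
 [ 602.79895  -144.3527  ]
 [ 580.397      53.6604  ]]
dowel 578 ((476.20733642578125, -110.13770294189453), (15.553412437438965, 219.9170379638672), 4.508137226104736) 0.03802464078653281
[[ 4.5981186e+02 -1.1306330e+00]
 [ 4.7709750e+02 -2.2036728e+02]
 [ 4.9260281e+02 -2.1914478e+02]
 [ 4.7531717e+02  9.1873169e-02]]
```

View pics/topcrop.png

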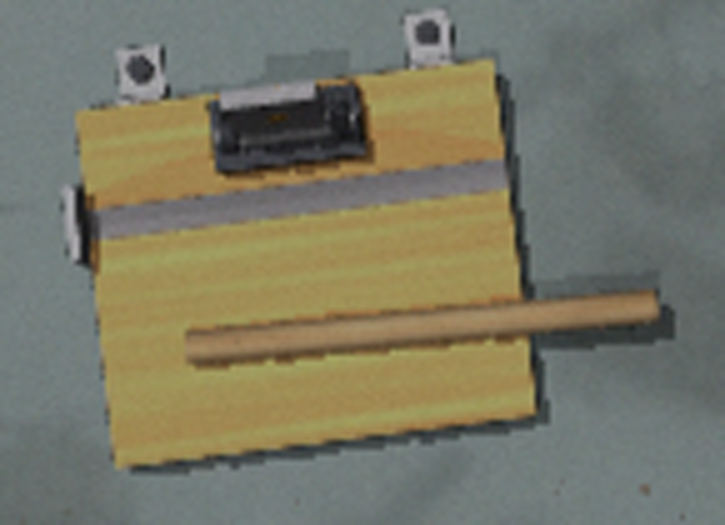

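The fits hold up against the given sizes: the board measures 169×199 mm and the dowel 15.6×220 mm. The jig is centred at (0.507, −0.055) with a yaw of 6.45°. The dowel centre is at jig (−37, −51) mm, skewed about −2°, and its left end is about 41 mm short of the stop, inside the stated range. Next I compute the approach move.

```bash
cat >> h.py <<'E'
from scipy.spatial.transform import Rotation as Ro
C=np.array([.5074,-.0549,0]);YAW=np.deg2rad(6.45);J=Ro.from_euler('z',YAW).as_matrix()
def w2j(p): return J.T@(np.asarray(p)-C)
def tool(s=None):
    s=s or manip.get_state();q=s["ee_rot"];return np.array(s["position"]),Ro.from_quat([q[1],q[2],q[3],q[0]]).as_matrix()
def go(xj,yj,zj,ysign=None):
    """mm in jig frame -> tool-frame shift cm and turn; tool x down, tool y along +-jig x"""
    p,R=tool();t=C+J@(np.array([xj,yj,zj])/1000)
    best=None
    for s in ((1,-1) if ysign is None else (ysign,)):
        x=np.array([0,0,-1.]);y=s*J[:,0];Rt=np.stack([x,y,np.cross(x,y)],1)
        rv=Ro.from_matrix(R.T@Rt).as_rotvec()
        if best is None or np.linalg.norm(rv)<np.linalg.norm(best[1]): best=(s,rv)
    print("target",(xj,yj,zj),"shift cm",np.round(R.T@(t-p)*100,2),"dr",np.round(best[1],3),"sign",best[0])
def st():
    s=manip.get_state();p,R=tool(s);print("t",round(s["clock"],2),"jig mm",np.round(w2j(p)*1000,1),"F jig",np.round(J.T@s["contact_force"],2),"tool y,z in jig",np.round(J.T@R[:,1],3),np.round(J.T@R[:,2],3),"q6",round(s["qpos"][5],2),"w",round(s["width"],4))
E
python3 -c "
from h import *
st();go(-50,-62,90)"
```

```text
t 0.1 jig mm [-256.8  633.   230.5] F jig [0.04 0.16 0.5 ] tool y,z in jig [ 0.42   0.908 -0.002] [ 0.908 -0.42  -0.   ] q6 -0.12 w 0.0855
target (-50, -62, 90) shift cm [ 14.13 -54.37  47.96] dr [1.137e+00 1.000e-03 2.000e-03] sign 1
```

```bash
python3 -m creep '{"delta_pos":[[0,-3,2.6],[0,-6,5.3],[0,-9,8],[0,-12.5,11],[0,-16,14],[0,-19,17],[0,-22.5,20],[0,-26,23],[0,-29,25.6],[0,-32,28.2]],"dr":[[0.11,0,0],[0.22,0,0],[0.33,0,0],[0.45,0,0],[0.57,0,0],[0.69,0,0],[0.8,0,0],[0.92,0,0],[1.03,0,0],[1.137,0,0]]}' -1 40; python3 -c "
from h import *
st();go(-50,-62,90)"
```

```text
clock: 1.1
position: [0.3481, 0.1514, 0.2312]
ee_rot: [0.526, 0.472, 0.526, -0.472]
contact_force: [1.0, 0.3, 0.1]
width: -0.0001
t 1.1 jig mm [-135.2  222.9  231.2] F jig [1.   0.14 0.11] tool y,z in jig [ 1.    -0.004  0.   ] [-0.004 -1.    -0.   ] q6 0.12 w -0.0001
target (-50, -62, 90) shift cm [14.12  8.63 28.45] dr [-0.004 -0.    -0.   ] sign 1
```

```bash
python3 -m creep '{"delta_pos":[[0,0.9,3],[0,1.8,6.5],[0,2.7,10],[1,3.6,13.5],[3,4.5,17],[5,5.4,20.5],[8,6.3,24],[11,7.4,26.5],[14.1,8.6,28.4],[14.1,8.6,28.4]],"dr":[[0,0,0],[0,0,0],[0,0,0],[0,0,0],[0,0,0],[0,0,0],[0,0,0],[0,0,0],[0,0,0],[0,0,0]]}' ; python3 -c "
from h import *
st();go(-48,-62,41)
im=grab('wrist');cv2.imwrite('pics/w1.png',im['pixels'])"
```

```text
clock: 2.1
position: [0.4645, -0.1207, 0.0865]
ee_rot: [0.525, 0.471, 0.529, -0.472]
contact_force: [-0.9, 1.2, -0.0]
width: -0.0002
t 2.1 jig mm [-50.  -60.5  86.5] F jig [-0.73  1.29 -0.01] tool y,z in jig [ 1.    -0.002 -0.006] [-0.002 -1.    -0.003] q6 -0.51 w -0.0002
target (-48, -62, 41) shift cm [4.55 0.22 0.16] dr [-0.002 -0.003  0.006] sign 1
```

View pics/w1.png

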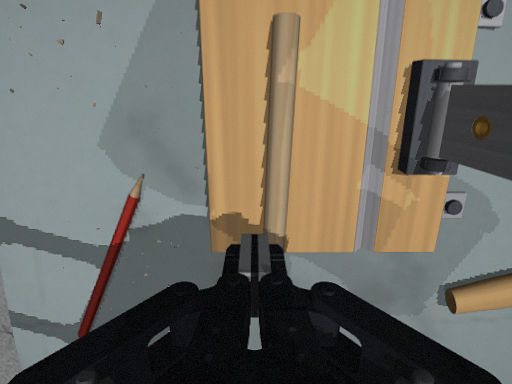

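The wrist view shows the shut tip at (256,250), just behind the dowel, which runs up from (275,250) to (287,18). The tip is only about 30 px across the jaws, so I'll turn it 90° and roll with the 22 mm pad width along the travel direction.

```bash
python3 -m creep '{"delta_pos":[[0,0.4,0.1],[0,0.4,0.1],[0,0.4,0.1],[0,0.4,0.1],[0,0.4,0.1],[0,0.4,0.1],[0,0.4,0.1],[0,0.4,0.1],[0,0.4,0.1],[0,0.4,0.1]],"dr":[[0.15,0,0],[0.3,0,0],[0.45,0,0],[0.6,0,0],[0.75,0,0],[0.9,0,0],[1.05,0,0],[1.2,0,0],[1.35,0,0],[1.5,0,0]]}' ; python3 -m creep '{"delta_pos":[[0,0,0],[1,0,0],[2,0,0],[3,0,0],[3.5,0,0],[4,0,0],[4,0,0],[4,0,0]],"dr":[[0.07,0,0],[0.07,0,0],[0.07,0,0],[0.07,0,0],[0.07,0,0],[0.07,0,0],[0.07,0,0],[0.07,0,0]]}'; python3 -c "
from h import *
st()"
```

```text
clock: 3.15
position: [0.4694, -0.1189, 0.0919]
ee_rot: [0.063, 0.705, 0.063, -0.704]
contact_force: [0.1, 0.2, -1.1]
width: -0.0001
clock: 3.95
position: [0.4697, -0.12, 0.0501]
ee_rot: [-0.04, -0.706, -0.04, 0.706]
contact_force: [-0.5, -0.1, 0.7]
width: 0.0001
t 3.95 jig mm [-44.8 -60.4  50.1] F jig [-0.47 -0.04  0.66] tool y,z in jig [ 0.001 -1.    -0.   ] [-1.    -0.001  0.   ] q6 1.06 w 0.0001
```

```bash
python3 -m creep '{"delta_pos":[[0.4,0,0.15],[0.8,0,0.15],[0.95,0,0.15],[1.0,0,0.15],[1.0,0,0.15]],"dr":[[0,0,0],[0,0,0],[0,0,0],[0,0,0],[0,0,0]]}'; python3 -c "
from h import *
st()"; python3 -m creep '{"delta_pos":[[0.05,0,0],[0.1,0,0],[0.1,0,0]],"dr":[[0,0,0],[0,0,0],[0,0,0]]}';python3 -c "
from h import *
st()"
```

```text
clock: 4.45
position: [0.4681, -0.1201, 0.0402]
ee_rot: [-0.04, -0.706, -0.04, 0.706]
contact_force: [-0.1, 0.4, -0.6]
width: -0.0
t 4.45 jig mm [-46.4 -60.4  40.2] F jig [-0.05  0.39 -0.63] tool y,z in jig [ 0.001 -1.    -0.   ] [-1.    -0.001  0.   ] q6 1.06 w -0.0
clock: 4.75
position: [0.4682, -0.1202, 0.0395]
ee_rot: [0.04, 0.706, 0.04, -0.706]
contact_force: [-0.8, -0.1, 1.6]
width: 0.0001
t 4.75 jig mm [-46.2 -60.5  39.5] F jig [-0.82  0.    1.58] tool y,z in jig [ 0.001 -1.     0.   ] [-1.    -0.001 -0.   ] q6 1.06 w 0.0001
```

```bash
python3 -m creep '{"delta_pos":[[0.1,0,0],[0.15,0,0],[0.15,0,-0.4],[0.15,0,-0.8],[0.15,0,-1.2],[0.15,0,-1.6],[0.15,0,-2.0]],"dr":[[0,0,0],[0,0,0],[0,0,0],[0,0,0],[0,0,0],[0,0,0],[0,0,0]]}'
cat > dw.py <<'E'
from h import *
st()
im=grab("top");P=cloud(im);hsv=cv2.cvtColor(im["pixels"],cv2.COLOR_BGR2HSV);z=P[...,2]
# dowel overhang + all visible dowel pixels in jig frame
Q=(P-C)@J
x,y=Q[...,0],Q[...,1]
bx=(hsv[...,0]>5)&(hsv[...,0]<35)&(hsv[...,1]>50)
over=bx&(y<-.105)&(y>-.19)&(x>-.07)&(x<.06)&(z>.015)&(z<.05)
b=bx&(y>-.1)&(y<.1)&(x>-.07)&(x<.0445)&(z>.0325)&(z<.046)
ys,xs=np.nonzero(over|b)
p=np.array([w2j(world(im,u,v,z=.034)) for u,v in zip(xs,ys)])[:,:2].astype(np.float32)*1000
r=cv2.minAreaRect(p);vx,vy,cx,cy=cv2.fitLine(p,cv2.DIST_HUBER,0,.01,.01).ravel();vx,vy=np.sign(vy)*vx,np.sign(vy)*vy
print(len(p),"y range",np.percentile(p[:,1],[.5,99.5]),"x at y=0:",cx-cy*vx/vy,"x at right end",cx+(p[:,1].min()-cy)*vx/vy,"slope",vx/vy,"size",r[1])
E
python3 dw.py
```

```text
clock: 5.45
position: [0.49, -0.1185, 0.0397]
ee_rot: [0.041, 0.707, 0.04, -0.704]
contact_force: [-0.0, -0.0, 11.9]
width: 0.0004
t 5.45 jig mm [-24.4 -61.2  39.7] F jig [-0.05 -0.03 11.9 ] tool y,z in jig [ 0.001 -1.     0.002] [-1.    -0.001 -0.004] q6 1.08 w 0.0004
58 y range [-161.02675217   -7.27206429] x at y=0: -29.704311 x at right end -30.074577 slope 0.0022981963 size (14.570180892944336, 207.08775329589844)
```

```bash
python3 -m creep '{"delta_pos":[[0,0,-0.4],[0,0,-0.8],[0,0,-1.1],[-0.4,0,-1.1],[-1.0,0,-0.6],[-1.0,0,0],[-1,0,0.5],[-1,0,0.5]],"dr":[[0,0,0],[0,0,0],[0,0,0],[0,0,0],[0,0,0],[0,0,0],[0,0,0],[0,0,0]]}'; python3 dw.py
```

```text
clock: 6.3
position: [0.4813, -0.1181, 0.0474]
ee_rot: [-0.04, -0.705, -0.04, 0.707]
contact_force: [0.0, -0.1, -0.2]
width: -0.0001
t 6.3 jig mm [-33.  -59.9  47.4] F jig [ 0.01 -0.1  -0.15] tool y,z in jig [ 0.001 -1.    -0.001] [-1.    -0.001  0.002] q6 1.08 w -0.0001
57 y range [-161.6242926  -143.01802307] x at y=0: 66.977554 x at right end -29.237284 slope 0.5949921 size (18.62720489501953, 13.970832824707031)
```

Run:
```python
from h import *
a=grab('scene');np.save("s1.npy",a,allow_pickle=True)
b=grab('wrist');np.save("w1.npy",b,allow_pickle=True)
c=cv2.resize(a['pixels'][140:240,140:270],(520,400),interpolation=cv2.INTER_CUBIC)
w=cv2.resize(b['pixels'],(280,210))
o=np.zeros((400,800,3),np.uint8);o[:,:520]=c;o[:210,520:]=w;cv2.imwrite('pics/c2.png',o)
```

```text
(no output)
```

View pics/c2.png

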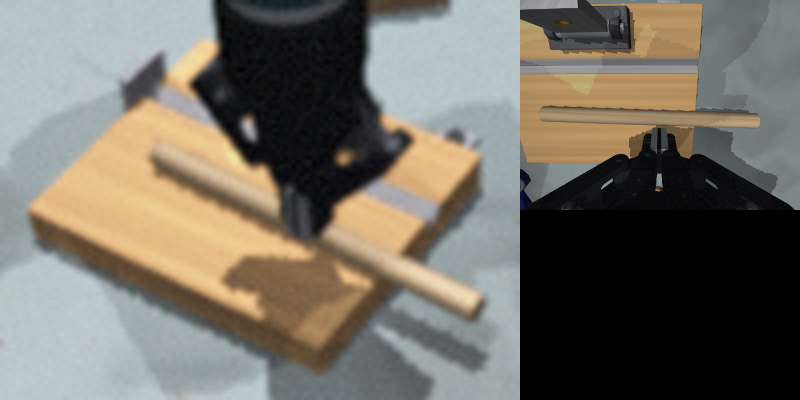

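The wrist view shows the whole dowel ahead of the fingertip and nearly parallel to the groove, with the right end lagging slightly. I'll measure it from the wrist depth.

```bash
cat > dwr.py <<'E'
from h import *
import sys
def meas(im):
    P=cloud(im);z=P[...,2];Q=(P-C)@J;x,y=Q[...,0],Q[...,1]
    top=(x>-.08)&(x<.025)&(y>-.02)&(y<.1);print("board z",np.nanmedian(z[top]))
    d=(x>-.08)&(x<.044)&(y>-.18)&(y<.097)&(z>.030)&(z<.046)&(im["pixels"].max(-1)>90)
    d=cv2.morphologyEx(d.astype(np.uint8),cv2.MORPH_OPEN,np.ones((3,3)))
    n,l,s,c=cv2.connectedComponentsWithStats(d);k=1+np.argmax(s[1:,4])
    ys,xs=np.nonzero(l==k)
    p=np.array([w2j(world(im,u,v,z=.036)) for u,v in zip(xs,ys)])[:,:2].astype(np.float32)*1000
    r=cv2.minAreaRect(p);b=cv2.boxPoints(r);b=b[np.argsort(b[:,1])]
    print(len(p),"right",b[:2].mean(0),"left",b[2:].mean(0),"size",r[1],"zmed",np.median(z[l==k]))
if __name__=="__main__":
    st();meas(np.load("w1.npy",allow_pickle=True).item() if len(sys.argv)>1 else grab("wrist"))
E
python3 dwr.py 1
```

```text
t 6.45 jig mm [-31.5 -60.4  47.6] F jig [0.08 0.97 0.39] tool y,z in jig [ 0.001 -1.    -0.   ] [-1.    -0.001  0.   ] q6 1.08 w -0.0002
board z 0.023802199923045286
10738 right [ -21.497015 -163.0899  ] left [-13.725995  60.454338] size (223.67926025390625, 16.351041793823242) zmed 0.038359172584178494
```

```bash
python3 -m creep '{"delta_pos":[[0.4,1,-0.4],[0.8,1,-0.4],[0.93,1,-0.4],[0.93,1,-0.8],[0.93,1,-1.2],[0.93,1,-1.6],[0.93,1,-2.0],[0.93,1,-2.4],[0.93,1,-2.8],[0.93,1,-3.2]],"dr":[[0,0,0],[0,0,0],[0,0,0],[0,0,0],[0,0,0],[0,0,0],[0,0,0],[0,0,0],[0,0,0],[0,0,0]]}'; python3 -c "
from h import *
st()"; python3 -m creep '{"delta_pos":[[0,0,-0.3],[0,0,-0.4],[-0.5,0,-0.4],[-1.0,0,0.2],[-1.0,0,1.0],[-1,0,1.0]],"dr":[[0,0,0],[0,0,0],[0,0,0],[0,0,0],[0,0,0],[0,0,0]]}'; python3 dwr.py
```

```text
clock: 7.45
position: [0.5185, -0.127, 0.0398]
ee_rot: [0.042, 0.707, 0.039, -0.704]
contact_force: [-0.0, -4.7, 6.4]
width: -0.0002
t 7.45 jig mm [  2.9 -72.9  39.8] F jig [-0.56 -4.66  6.36] tool y,z in jig [ 0.002 -1.     0.005] [-1.    -0.002 -0.004] q6 1.09 w -0.0002
clock: 8.05
position: [0.5037, -0.1252, 0.0481]
ee_rot: [-0.04, -0.705, -0.041, 0.707]
contact_force: [-0.0, -0.2, -1.0]
width: -0.0
t 8.05 jig mm [-11.6 -69.5  48.1] F jig [-0.07 -0.21 -0.99] tool y,z in jig [ 0.001 -1.    -0.002] [-1.    -0.001  0.003] q6 1.08 w -0.0
board z 0.023776639854086446
10539 right [  -5.546915 -163.31238 ] left [ 2.4466114 60.466103 ] size (223.9211883544922, 16.749387741088867) zmed 0.038294366123822234
```

```bash
python3 -m creep '{"delta_pos":[[0.4,0.2,-0.1],[0.8,0.2,-0.1],[0.95,0.2,-0.1],[0.95,0.2,-0.5],[0.95,0.2,-0.9],[0.95,0.2,-1.3],[0.95,0.2,-1.7],[0.95,0.2,-2.1],[0.95,0.2,-2.5],[0.95,0.2,-2.9]],"dr":[[0,0,0],[0,0,0],[0,0,0],[0,0,0],[0,0,0],[0,0,0],[0,0,0],[0,0,0],[0,0,0],[0,0,0]]}'; python3 -c "
from h import *
st()"; python3 -m creep '{"delta_pos":[[0,0,-0.3],[0,0,-0.4],[-0.5,0,-0.4],[-1.0,0,0.2],[-1.0,0,1.0],[-1,0,1.0]],"dr":[[0,0,0],[0,0,0],[0,0,0],[0,0,0],[0,0,0],[0,0,0]]}'; python3 dwr.py
```

```text
clock: 9.1
position: [0.5366, -0.1255, 0.0396]
ee_rot: [0.041, 0.707, 0.04, -0.705]
contact_force: [0.9, -1.3, 2.6]
width: -0.0002
t 9.1 jig mm [ 21.1 -73.4  39.6] F jig [ 0.77 -1.4   2.57] tool y,z in jig [ 0.002 -1.     0.002] [-1.    -0.002 -0.002] q6 1.1 w -0.0002
clock: 9.7
position: [0.5229, -0.1252, 0.0488]
ee_rot: [-0.04, -0.705, -0.04, 0.707]
contact_force: [-1.0, 0.1, -0.2]
width: 0.0001
t 9.7 jig mm [  7.5 -71.5  48.8] F jig [-1.03  0.19 -0.18] tool y,z in jig [ 0.001 -1.    -0.001] [-1.    -0.001  0.002] q6 1.09 w 0.0001
board z 0.023781713842738667
9968 right [  10.036601 -163.79091 ] left [18.065926 60.12053 ] size (224.0553436279297, 16.767887115478516) zmed 0.03826864343925287
```

```bash
python3 -m creep '{"delta_pos":[[0.5,0.4,0.25],[0.9,0.4,0.25],[1.05,0.4,0.25],[1.05,0.4,-0.2],[1.05,0.4,-0.6],[1.05,0.4,-1.0],[1.05,0.4,-1.4],[1.05,0.4,-1.8],[1.05,0.4,-2.2],[1.05,0.4,-2.6]],"dr":[[0,0,0],[0,0,0],[0,0,0],[0,0,0],[0,0,0],[0,0,0],[0,0,0],[0,0,0],[0,0,0],[0,0,0]]}'; python3 -c "
from h import *
st()"; python3 -m creep '{"delta_pos":[[0,0,-0.4],[0,0,-0.8],[0,0,-0.8],[-0.5,0,-0.8],[-1.0,0,0],[-1.0,0,1.0],[-1,0,1.0]],"dr":[[0,0,0],[0,0,0],[0,0,0],[0,0,0],[0,0,0],[0,0,0],[0,0,0]]}'; python3 dwr.py
```

```text
clock: 10.75
position: [0.5531, -0.1277, 0.0392]
ee_rot: [0.041, 0.707, 0.04, -0.705]
contact_force: [1.1, -2.3, 1.4]
width: -0.0002
t 10.75 jig mm [ 37.3 -77.4  39.2] F jig [ 0.87 -2.44  1.43] tool y,z in jig [ 0.001 -1.     0.002] [-1.    -0.001 -0.003] q6 1.11 w -0.0002
clock: 11.45
position: [0.5391, -0.1275, 0.0486]
ee_rot: [-0.04, -0.705, -0.04, 0.707]
contact_force: [-0.1, -0.1, -0.2]
width: -0.0001
t 11.45 jig mm [ 23.3 -75.7  48.6] F jig [-0.08 -0.11 -0.24] tool y,z in jig [ 0.001 -1.    -0.001] [-1.    -0.001  0.002] q6 1.1 w -0.0001
board z 0.023574886926557764
9194 right [  34.4744  -161.78258] left [34.479404 56.81122 ] size (218.5937957763672, 14.970545768737793) zmed 0.034804929424058696
```

The dowel has dropped 3.5 mm and is now parallel to the groove. Next I move past its right end and down beside it.

```bash
python3 -m creep '{"delta_pos":[[-0.5,2,-0.3],[-0.5,5,-0.6],[-0.5,8,-0.9],[-0.5,11.4,-0.9],[-0.5,11.4,-0.9],[1,11.4,-0.9],[2.2,11.4,-0.9],[2.65,11.4,-0.9],[2.65,11.4,-0.9]],"dr":[[0,0,0],[0,0,0],[0,0,0],[0,0,0],[0,0,0],[0,0,0],[0,0,0],[0,0,0],[0,0,0]]}'; python3 dwr.py
python3 - <<'E'
from h import *
a=grab('scene');b=grab('wrist');t=grab('top')
o=np.zeros((600,800,3),np.uint8);o[:300,:400]=cv2.resize(a['pixels'][140:240,140:270],(400,300));o[:300,400:]=cv2.resize(b['pixels'],(400,300));o[300:,:400]=cv2.resize(t['pixels'][145:250,140:280],(400,300),interpolation=cv2.INTER_CUBIC);cv2.imwrite('pics/c3.png',o)
E
```

```text
clock: 12.4
position: [0.5627, -0.2395, 0.021]
ee_rot: [-0.04, -0.705, -0.041, 0.707]
contact_force: [-0.0, 0.4, -0.1]
width: 0.0002
t 12.4 jig mm [  34.2 -189.6   21. ] F jig [ 0.04  0.42 -0.06] tool y,z in jig [ 0.002 -1.    -0.001] [-1.    -0.002  0.002] q6 0.94 w 0.0002
board z nan
5233 right [  35.430416 -163.10992 ] left [ 35.286015 -63.698456] size (15.375590324401855, 99.41156005859375) zmed 0.034723026518902335
  return np.nanmean(a, axis, out=out, keepdims=keepdims)
```

View pics/c3.png

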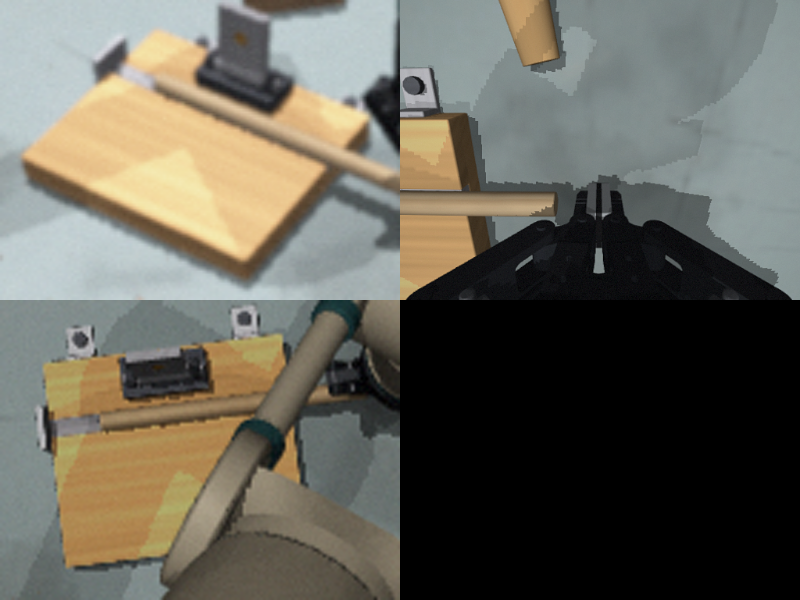

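The dowel lies in the groove, with free groove showing up to the stop. The fingertip is just right of the dowel's end and in line with it, so I push now.

```bash
python3 -m creep '{"delta_pos":[[0,-0.5,0.2],[0,-1,0.2],[0,-1.5,0.2],[0,-2,0.2],[0,-2.5,0.2],[0,-3.0,0.2],[0,-3.5,0.2],[0,-4,0.2],[0,-4.5,0.2],[0,-4.8,0.2]],"dr":[[0,0,0],[0,0,0],[0,0,0],[0,0,0],[0,0,0],[0,0,0],[0,0,0],[0,0,0],[0,0,0],[0,0,0]]}'; python3 dwr.py 2>/dev/null; python3 -m creep '{"delta_pos":[[0,-0.2,0],[0,-0.4,0],[0,-0.5,0],[0,-0.5,0]],"dr":[[0,0,0],[0,0,0],[0,0,0],[0,0,0]]}';python3 -c "
from h import *
st()"
```

```text
clock: 13.6
position: [0.556, -0.1923, 0.0221]
ee_rot: [0.04, 0.706, 0.04, -0.706]
contact_force: [0.1, -1.0, 1.1]
width: -0.0001
t 13.6 jig mm [  32.9 -142.    22.1] F jig [-0.06 -1.04  1.12] tool y,z in jig [ 0.002 -1.     0.   ] [-1.    -0.002 -0.   ] q6 1.01 w -0.0001
board z 0.023571125985730447
5828 right [  35.51364 -128.42947] left [ 35.321823 -15.772751] size (15.098978042602539, 112.65689849853516) zmed 0.03477094877775934
clock: 14.05
position: [0.5554, -0.1875, 0.022]
ee_rot: [0.04, 0.706, 0.04, -0.706]
contact_force: [0.5, -1.4, 1.0]
width: 0.0002
t 14.05 jig mm [  32.8 -137.1   22. ] F jig [ 0.3  -1.4   1.04] tool y,z in jig [ 0.001 -1.    -0.   ] [-1.    -0.001 -0.   ] q6 1.01 w 0.0002
```

```bash
python3 -m creep '{"delta_pos":[[0,-0.1,0],[0,-0.2,0],[0,-0.3,0],[0,-0.3,0]],"dr":[[0,0,0],[0,0,0],[0,0,0],[0,0,0]]}';python3 -m creep '{"delta_pos":[[0,-0.1,0],[0,-0.15,0],[0,-0.15,0]],"dr":[[0,0,0],[0,0,0],[0,0,0]]}'; python3 dwr.py 2>/dev/null
```

```text
clock: 14.45
position: [0.555, -0.1844, 0.022]
ee_rot: [0.04, 0.706, 0.04, -0.706]
contact_force: [0.2, -0.6, -0.0]
width: -0.0003
clock: 14.75
position: [0.5548, -0.183, 0.022]
ee_rot: [-0.04, -0.706, -0.04, 0.706]
contact_force: [1.0, -0.4, 1.4]
width: -0.0002
t 14.75 jig mm [  32.7 -132.6   22. ] F jig [ 0.96 -0.51  1.44] tool y,z in jig [ 0.001 -1.    -0.   ] [-1.    -0.001  0.   ] q6 1.02 w -0.0002
board z 0.023577220877466692
5836 right [  35.473656 -119.143005] left [35.244186 -6.509156] size (15.051525115966797, 112.63407897949219) zmed 0.0347528065546448
```

```bash
for i in 1 2 3; do :; done; python3 -m creep '{"delta_pos":[[0,-0.05,0],[0,-0.1,0],[0,-0.15,0],[0,-0.15,0]],"dr":[[0,0,0],[0,0,0],[0,0,0],[0,0,0]]}';python3 -m creep '{"delta_pos":[[0,-0.05,0],[0,-0.1,0],[0,-0.15,0],[0,-0.15,0]],"dr":[[0,0,0],[0,0,0],[0,0,0],[0,0,0]]}'; python3 dwr.py 2>/dev/null
```

```text
clock: 15.2
position: [0.555, -0.1827, 0.0221]
ee_rot: [0.041, 0.706, 0.04, -0.706]
contact_force: [-0.5, -3.9, 0.6]
width: -0.0001
clock: 15.6
position: [0.5553, -0.1826, 0.0225]
ee_rot: [0.042, 0.707, 0.039, -0.705]
contact_force: [-0.2, -7.9, 0.4]
width: 0.0
t 15.6 jig mm [  33.3 -132.3   22.5] F jig [-1.09 -7.83  0.38] tool y,z in jig [ 0.002 -1.     0.004] [-1.    -0.002 -0.001] q6 1.02 w 0.0
board z 0.02357876127468641
6060 right [  35.432217 -118.67226 ] left [35.45262   -6.0684166] size (112.60383605957031, 15.70058822631836) zmed 0.03501774357757399
```

The dowel is hard against the stop, at about 8 N with no further travel. I back off, rise, and pass to the far side of the leaf.

```bash
python3 -m creep '{"delta_pos":[[0,0.8,0],[0,2,0],[-2,2.5,0],[-5,2.5,-1],[-9,2,-3],[-13,0,-6],[-13,-3,-9],[-13,-7,-10],[-13,-11,-10],[-13,-13.2,-10]],"dr":[[0,0,0],[0,0,0],[0,0,0],[0,0,0],[0,0,0],[0,0,0],[0,0,0],[0,0,0],[0,0,0],[0,0,0]]}'
python3 - <<'E'
from h import *
st()
a=grab('scene');b=grab('wrist');t=grab('top')
for n,im in(('scene',a),('wrist',b),('top',t)):
    P=cloud(im);Q=(P-C)@J*1000
    m=(Q[...,0]>15)&(Q[...,0]<100)&(abs(Q[...,1])<25)&(Q[...,2]>60)&(Q[...,2]<112)
    q=Q[m];print(n,len(q))
    if len(q)>20:
        for lo in range(60,110,8):
            k=q[(q[:,2]>=lo)&(q[:,2]<lo+8)]
            if len(k)>3: print(lo,len(k),np.median(k[:,0]).round(1),np.percentile(k[:,1],[5,95]).round(1))
o=np.zeros((600,800,3),np.uint8);o[:300,:400]=cv2.resize(a['pixels'][140:240,140:270],(400,300));o[:300,400:]=cv2.resize(b['pixels'],(400,300));o[300:,:400]=cv2.resize(t['pixels'][145:250,140:280],(400,300),interpolation=cv2.INTER_CUBIC);cv2.imwrite('pics/c4.png',o)
E
```

```text
clock: 16.65
position: [0.6382, -0.0344, 0.1515]
ee_rot: [-0.04, -0.705, -0.042, 0.707]
contact_force: [1.0, -0.0, 0.7]
width: -0.0001
t 16.65 jig mm [132.3   5.6 151.5] F jig [ 0.98 -0.12  0.68] tool y,z in jig [ 0.003 -1.    -0.003] [-1.    -0.003  0.002] q6 1.29 w -0.0001
scene 271
60 46 63.8 [-21.9  16. ]
68 48 64.5 [-22.2  17.3]
76 52 66.8 [-21.6  17.5]
84 53 67.3 [-21.6  17.8]
92 72 69.5 [-20.2  18.7]
wrist 75
60 12 71.2 [-20.3 -17.9]
68 15 72.5 [-20.  -17.7]
76 17 73.9 [-20.2 -17.6]
84 19 74.7 [-20.2 -17.5]
92 12 75.6 [-20.3 -18.4]
top 161
60 27 61.9 [-18.8  18.4]
68 20 63.2 [-20.5  17.7]
76 14 64.2 [-17.9  17.3]
84 20 65.1 [-20.4  17.6]
92 80 69.7 [-18.7  18.5]
```

View pics/c4.png

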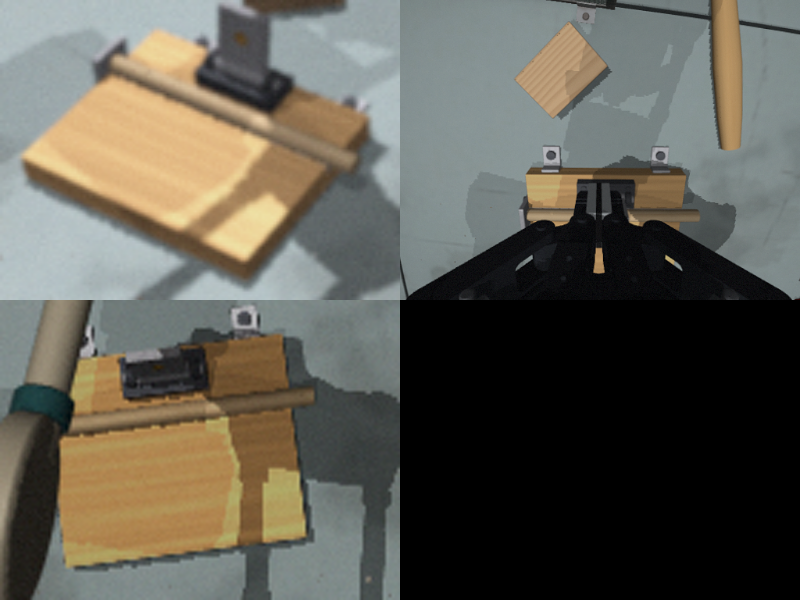

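The dowel now reaches the stop. The leaf stands just past upright, its free edge at about x 72, z 98 in the jig frame. I descend behind it and pull it toward the robot.

```bash
python3 -m creep '{"delta_pos":[[1.5,0.5,0.8],[4,0.5,1.6],[6.3,0.5,1.8],[6.8,0.5,2.2],[6.8,0.5,3.2],[6.8,0.5,4.2],[6.8,0.5,5.2],[6.8,0.5,6.2],[6.8,0.5,7.2],[6.8,0.5,8.2]],"dr":[[0,0,0],[0,0,0],[0,0,0],[0,0,0],[0,0,0],[0,0,0],[0,0,0],[0,0,0],[0,0,0],[0,0,0]]}'; python3 -c "
from h import *
st()"
```

```text
clock: 17.8
position: [0.5573, -0.052, 0.0845]
ee_rot: [0.04, 0.706, 0.04, -0.706]
contact_force: [1.1, -0.9, 0.1]
width: -0.0001
t 17.8 jig mm [49.9 -2.7 84.5] F jig [ 0.95 -1.05  0.14] tool y,z in jig [ 0.001 -1.     0.   ] [-1.    -0.001 -0.001] q6 1.24 w -0.0001
```

```bash
python3 -m creep '{"delta_pos":[[0.1,0,0.8],[0.2,0,1.5],[0.8,0,2.3],[1.4,0,3],[2.0,0,3.5],[2.6,0,4],[3.2,0,4.1],[3.5,0,4.2],[3.7,0,4.2],[3.7,0,4.2]],"dr":[[0,0,0],[0,0,0],[0,0,0],[0,0,0],[0,0,0],[0,0,0],[0,0,0],[0,0,0],[0,0,0],[0,0,0]]}'; python3 -c "
from h import *
st()"; python3 -m creep '{"delta_pos":[[0.1,0,0],[0.2,0,0],[0.3,0,0],[0.3,0,0]],"dr":[[0,0,0],[0,0,0],[0,0,0],[0,0,0]]}';python3 -c "
from h import *
st()"
```

```text
clock: 18.8
position: [0.5163, -0.0567, 0.0466]
ee_rot: [-0.04, -0.706, -0.04, 0.706]
contact_force: [0.7, 0.1, 0.2]
width: -0.0002
t 18.8 jig mm [ 8.6 -2.7 46.6] F jig [ 0.71 -0.02  0.16] tool y,z in jig [ 0.001 -1.    -0.   ] [-1.    -0.001  0.   ] q6 1.21 w -0.0002
clock: 19.2
position: [0.5167, -0.0568, 0.0457]
ee_rot: [0.04, 0.706, 0.04, -0.705]
contact_force: [-3.3, 0.1, 11.6]
width: 0.0002
t 19.2 jig mm [ 9.  -3.  45.7] F jig [-3.27  0.49 11.6 ] tool y,z in jig [ 0.001 -1.     0.001] [-1.    -0.001 -0.001] q6 1.21 w 0.0002
```

The tip met firm resistance at z 45.7 mm, which matches the shut leaf's upper face at 46. I retreat and check.

```bash
python3 -m creep '{"delta_pos":[[-1,0,0],[-3,0,0],[-6,0,2],[-9,-2,5],[-11,-5,8],[-12,-8,11],[-12,-12,13],[-12,-16,14],[-12,-20,14],[-12,-20,14]],"dr":[[0,0,0],[0,0,0],[0,0,0],[0,0,0],[0,0,0],[0,0,0],[0,0,0],[0,0,0],[0,0,0],[0,0,0]]}'
python3 - <<'E'
from h import *
st()
a=grab('scene');t=grab('top')
for n,im in(('scene',a),('top',t)):
    P=cloud(im);Q=(P-C)@J*1000
    m=(Q[...,0]>6)&(Q[...,0]<22)&(abs(Q[...,1])<16)&(Q[...,2]>26); n2=(Q[...,0]>44)&(Q[...,0]<56)&(abs(Q[...,1])<16)
    print(n,m.sum(),"leaf near-edge z",np.median(Q[m][:,2]),"hinge side z",np.median(Q[n2][:,2]))
    hsv=cv2.cvtColor(im["pixels"],cv2.COLOR_BGR2HSV)
    d=(Q[...,0]>18)&(Q[...,0]<42)&(Q[...,1]<-104)&(Q[...,1]>-180)&(Q[...,2]>15)&(hsv[...,1]>40)
    ys,xs=np.nonzero(d);p=np.array([w2j(world(im,u,v,z=.0335)) for u,v in zip(xs,ys)])*1000
    print("overhang end y",np.percentile(p[:,1],1),"x",np.median(p[:,0]))
o=np.zeros((300,800,3),np.uint8);o[:,:400]=cv2.resize(a['pixels'][140:240,140:270],(400,300),interpolation=cv2.INTER_CUBIC);o[:,400:]=cv2.resize(t['pixels'][145:250,140:280],(400,300),interpolation=cv2.INTER_CUBIC);cv2.imwrite('pics/c5.png',o)
E
```

```text
clock: 20.2
position: [0.3534, 0.1299, 0.1647]
ee_rot: [0.042, 0.706, 0.043, -0.705]
contact_force: [0.2, -0.5, -0.2]
width: 0.0
t 20.2 jig mm [-132.3  200.9  164.7] F jig [ 0.13 -0.56 -0.17] tool y,z in jig [ 0.007 -1.    -0.002] [-1.    -0.007 -0.002] q6 1.61 w 0.0
scene 87 leaf near-edge z 45.701399818678155 hinge side z 45.91271010469561
overhang end y -121.62940990363528 x 28.5991009767594
top 98 leaf near-edge z 45.10738511197112 hinge side z 45.00795832959396
overhang end y -119.2162566068698 x 29.946527365732564
```

View pics/c5.png

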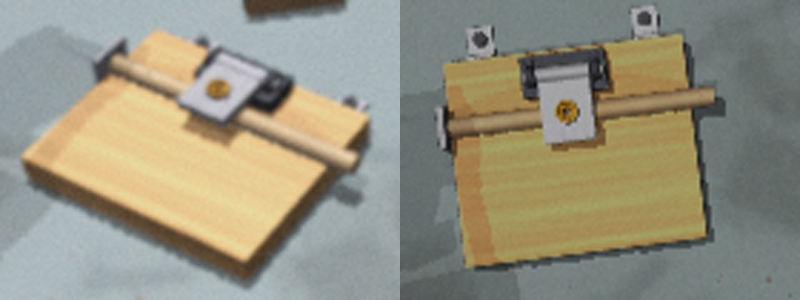

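The leaf is level, with both edges at about 45–46 mm. The dowel lies on the groove line with its left end at the stop and overhangs about 20 mm on the right. The robot is clear of everything.

```bash
python3 -c "
from rig import manip
print(manip.sign_off())"
```

```text
the job is handed in; nothing more can be done
None
```

The dowel is in the groove against the stop with the leaf shut over it. I handed the job in at about 20 s of the 69 s allowed; sign-off gives no verdict.

**What I did:**
- I rolled the dowel into the groove with four pressing strokes of the shut fingertips.
- I pushed its right end until the left end was hard against the stop. The force rose to about 8 N with no further travel.
- I drew the leaf over from behind and pressed it down. It met firm resistance at 45.7 mm, against 46 mm expected when shut.

**Last checks, from the scene and top cameras:**
- **Leaf:** level, with its upper face at 45–46 mm at both edges.
- **Dowel:** its axis is at x = 28.6–29.9 mm in the jig frame (30 expected), and the right end is at y = −119 to −122 mm (−120 expected).
- **Robot:** clear of everything.

**Disagreement:** the wrist camera put the seated dowel at x ≈ 35 mm. I took that as calibration and masking bias, because the dowel had dropped about 3.5 mm and the other two cameras agreed on about 29–30 mm.

**Not measured:** I did not re-measure the loose things round the jig. The planned paths kept clear of them.

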